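Slide the catch tray into the thermometer stand

TASK

Pick up the metal catch tray by its upright grip and slide it, nose first, into the low bay under the thermometer stand until it is fully home against the back, its front face flush with the mouth, then let go of it. The runner inside is out of sight and may sit well off centre: before the nose is halfway in, bring the side of the tray to rest lightly against its left wall for a moment and let that wall line the tray up, going gently (never more than 25 N of tray against stand), because the thermometers above are glass. Keep the gripper off the stand and leave the plumb bob, the level and the ruler case where they are.

Things in the scene. Friction and masses are not known exactly. Their poses are not given: they have to be found in the camera images.
- tray: Bare sheet-metal catch tray, about 0.22 kg (varies): open pan 120 long (x), 90 wide (y), 24 high, walls 3. Origin: centre of the pan's underside; +x points to its nose (goes in first), z up. On the -x side a neck (14 wide, to 18 high) carries an upright grip plate. Lies flat on the shelf at first. (All mm.)
- tray_grip (a point): In the tray's upright steel grip plate, at tray x = -98, y = 0, 45 above the underside; axes as the tray. The plate is 14 thick (y), 28 long (x, centred here) and reaches from 4 to 60 above the underside; it stands 38 out from the pan's front face. Take it from above, fingers closing along the tray's y. (All mm.)
- tray_face (a point): Middle of the lower edge of the pan's front face (the face on the grip side), at tray x = -60; axes as the tray. (All mm.)
- stand: Fixed walnut stand, 136 deep, 156 wide, roof 54 high; on the roof's rear, from 95 behind the mouth, a rack of four thermometers, 240 tall. Origin: middle of the bay's mouth, at shelf level (z = 0). +x runs straight into the bay, +y is left when looking in. Mouth 136 wide (y -68 to 68), 42 high, open from the front. No bay floor: the tray slides on the shelf. (All mm.)
- bay_step (a point): In the bay, on its centre line, 60 behind the mouth; axes as the stand. Hidden steel runner, clamped rigid, parallel to x, shifted by u = -14 to 14 in y (unknown, not measured): left rail from x = 8 to 118, sliding face at y = u + 46.25; right block only from x = 60 to 118, square end, face at y = u - 46.25. So 2.5 play for the tray past the step, free room right before it. (All mm.)
- bay_back (a point): Foot of the bay's flat back wall, on the centre line, 120 behind the mouth; axes as the stand. The tray is home when its nose meets this wall; its face is then flush with the mouth. All contacts are hard (about 20 N per mm). (All mm.)
- plumb_bob: Bystander: brass plumb bob, 40 across, 97 high, standing on its cap, point up. Origin: centre of its underside. (All mm.)
- level: Bystander: orange painted spirit level, 200 long (x) x 24 x 45 high. Origin: centre of its underside. (All mm.)
- ruler_case: Bystander: dull tin ruler case, 40 x 220 long (y) x 22 high. Origin: centre of its underside. (All mm.)
There are look-alikes about, which are no part of the job. Leave any orange look-alike of the tray alone. Of the things that look like the stand, the smaller one is meant.

How it is judged:
By the outcome, as a careful person would: the job done as asked, in the order asked, and still so for the second after the job is handed in, with the robot touching nothing.
It also fails if it takes over 51 s, if anything falls off the work surface, if the arm or the gripper's body presses on something with over 40 N, if the wrist force passes 120 N, or if a joint passes its speed limit or range.

ROBOT

A 7-joint arm with a two-finger parallel gripper is mounted at the origin on the work surface. World frame = base frame: x ahead of the robot, y to its left, z up, the work surface at z = 0. Lengths are in m, angles in rad, forces in N, time in s.
With the tool pointing down it reaches from about 0.425 to 0.925 m from the base axis. Payload 6.8 kg.
Tool frame: the origin (TCP) lies on the centre line of the jaws, within the pads' length; the fingertips stand 14 mm ahead of it and the grasp point (between the pads) lies 5 mm behind it (bot.finger_overhang is the distance from the TCP to the fingertips, in m); z points along the fingers, y is the line along which they close (so a half turn about z gives the same grasp; the last joint's range is limited). The gripper opens to 85 mm and grips with 20 to 120 N. Pads are 22 mm wide; open, the fingers measure 114 mm over their backs; the gripper's body (76 mm by 85 mm) begins 54 mm behind the grasp point. The pads swing forward as they close: fully open they stand 13 mm farther back than shut.
Start: joints at [-1.385, 0.477, 0.022, 1.555, -0.011, 1.109, -0.083], TCP at [0.195, 0.646, 0.245] pointing down, gripper open.
Joint ranges: [-2.96, 2.96], [-0.34, 2.1], [-1.41, 1.46], [0.24, 2.44], [-1.37, 4.51], [0.17, 1.92], [-2.96, 2.96]. Speed limits (rad/s): [2.39, 2.39, 3.14, 3.14, 3.14, 3.14, 3.14].

INTERFACE

Orientations are given as a unit quaternion [w, x, y, z].
In Python, from station import bot gives the robot as it stands.
- The arm moves only by the shell command python3 -m inch 'ROWS' [OPENING] [FORCE]. ROWS is JSON, a list of rows, each a list of 4 numbers: the shift along the tool's x, y, z in m, then the turn about the tool's z in degrees. A call has 1 to 12 rows; each row shifts and turns the commanded pose from where the row before left it, along the tool's axes as they then stand; what a row does not reach is not made up. A row lasts 1/10 s, in which the tool goes at most 50 mm and 8.59 degrees, less where a joint would pass 70% of its speed; a pose out of reach is approached as far as the arm can. A call is refused whole if a number of a shift passes 0.05 or a number of a turn 8.59, either way. A call with a gripper value outside its range is refused whole. OPENING is the finger opening in m, from 0 to 0.0854, set as the call begins (- or left out, the last holds). The fingers move at their own pace and stop on an object; FORCE is the grip in N (left out, the last holds). Time passes only in rows, so rows that do not move let the fingers close. It gives the time, the measured TCP pose, the force, the opening and the grip force at its end, in the units of the state.
- bot.get_obs(): the state, without advancing time (a new reading comes with each control period).
- bot.read_camera(name): name is "scene" or "top"; returns a dict with "color" (480x640x3 uint8, red, green, blue), "mtx" (3x3 intrinsics, pixels), "world_from_camera" (4x4, takes a point from camera to world coordinates). Camera axes: x right, y up, looking along -z (the intrinsics and any distortion apply to the point x, -y, -z); pixel columns grow to the right and rows downward; lengths in m; the calibration is good to about 2 mm. A picture is of the moment at which its call begins. There is no depth.
- bot.hand_in(): hands the job in; it is judged then, once.
The state is a dict: "t": time; "q": joint angles; "joint_vel": joint speeds; "joint_torque": joint torques, N m; "eef_pos": TCP position; "tool_rot": TCP orientation; "contact_force": force on the tool from outside, world axes, zero at the start; "torque": the same for the moment, N m; "gripper_width": opening from 0.0 (shut) to 1.0 (fully open); "grasp_force": force on a finger pad.
Only numpy, scipy, OpenCV 4.12 (cv2) and the standard library are available. Lean on these libraries where they do the work, as an engineer would, in place of code of your own. Each camera call takes 0.05 s, during which the arm holds its last target. There are 200 camera calls.

## Working session

There is one attempt and no reset: what is moved stays moved. The work goes in short steps, Python scripts to look and compute and a shell command to move; the robot and the scene stay as the last step left them, time stands still between calls to the robot, and variables do not carry over. Pictures are saved under pics/ and viewed, at most 10 in all, crops included, and the job is handed in when it is done.

```bash
mkdir -p pics; ls; python3 - <<'E'
from station import bot
import cv2,numpy as np
for n in("scene","top"):
    r=bot.read_camera(n); cv2.imwrite(f"pics/{n}0.png",r["color"][:,:,::-1]); np.savez(f"pics/{n}0.npz",**{k:r[k] for k in("color","mtx","world_from_camera")}); print(n,r.keys(),r["mtx"].round(1).tolist(),r["world_from_camera"].round(3).tolist())
print(bot.get_obs())
E
```

```text
pics
scene dict_keys(['color', 'mtx', 'world_from_camera']) [[526.3, 0.0, 319.9], [0.0, 526.3, 242.5], [0.0, 0.0, 1.0]] [[-0.513, -0.712, 0.48, 1.023], [0.859, -0.418, 0.297, 0.367], [-0.01, 0.565, 0.825, 1.018], [0.0, 0.0, 0.0, 1.0]]
top dict_keys(['color', 'mtx', 'world_from_camera']) [[561.8, 0.0, 329.0], [0.0, 561.8, 234.2], [0.0, 0.0, 1.0]] [[0.01, 0.985, -0.175, 0.282], [-1.0, 0.013, 0.013, 0.031], [0.015, 0.175, 0.985, 1.223], [0.0, 0.0, 0.0, 1.0]]
{'t': 0.1, 'q': array([-1.38512233,  0.47772396,  0.02234162,  1.55637428, -0.01147991,
        1.10929881, -0.08305212]), 'joint_vel': array([-0.00092175, -0.00097222, -0.00058174, -0.00269423,  0.00113343,
        0.00071331, -0.00024283]), 'joint_torque': array([ 4.31990848e-03, -5.97753382e+01,  1.61379073e+00, -2.81953311e+01,
        1.28563185e-02,  5.05141856e-03,  8.53677768e-07]), 'eef_pos': array([0.19532094, 0.64557646, 0.24440937]), 'tool_rot': array([-5.30490247e-05,  1.46320949e-01,  9.89236816e-01, -8.36393195e-04]), 'contact_force': array([ 0.37836709,  0.11614075, -0.0154324 ]), 'torque': array([-0.03406495, -0.02727631, -0.00344565]), 'grasp_force': 0.0, 'gripper_width': 1.0006066559078508}
```

View pics/scene0.png

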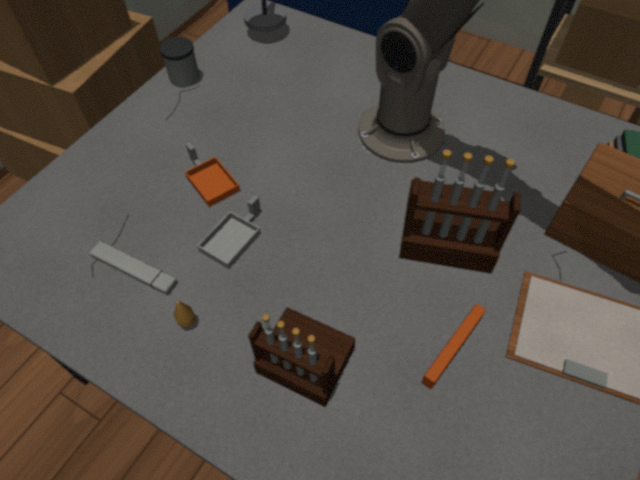

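View pics/top0.png

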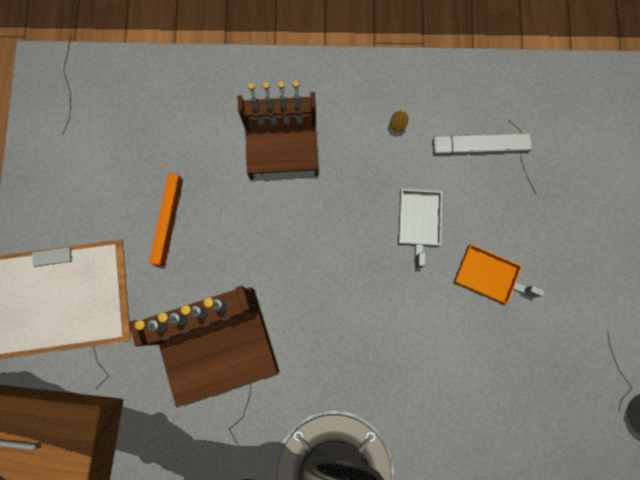

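The scene view shows the white tray at (230,240), and the small stand at (300,355) with its rack to the rear. In the top view the tray pan is at (420,218) with its grip at (420,257). The small stand's roof is at (282,150), and its mouth edge is near row 173, facing the robot. The bob is at (399,121), the case at (482,144) and the level at (165,220).

```bash
cat > h.py <<'E'
import numpy as np,cv2
def ray(d,uv,z):
    M=d["world_from_camera"];K=d["mtx"]
    p=np.c_[np.atleast_2d(uv),np.ones(len(np.atleast_2d(uv)))]@np.linalg.inv(K).T
    v=(p*[1,-1,-1])@M[:3,:3].T;o=M[:3,3]
    return o+v*((z-o[2])/v[:,2])[:,None]
def proj(d,P):
    M=d["world_from_camera"];c=(np.atleast_2d(P)-M[:3,3])@M[:3,:3]
    q=(c*[1,-1,-1])@d["mtx"].T
    return q[:,:2]/q[:,2:]
E
python3 - <<'E'
from h import *
d=np.load("pics/top0.npz");s=np.load("pics/scene0.npz")
a=d["color"]
g=a[180:280,385:455].astype(int);print("tray gray",a[215,420],a[215,390],a[248,420],a[258,420], a[160,282],a[185,282])
m=np.zeros(a.shape[:2],np.uint8);m[180:250,385:455]=((a[180:250,385:455].min(2)>140)*255)
k=max(cv2.findContours(m,0,2)[0],key=cv2.contourArea);r=cv2.minAreaRect(k);b=cv2.boxPoints(r);print(r);w=ray(d,b,.024);print(w.round(4).tolist(),np.linalg.norm(np.diff(w,axis=0),axis=1))
crop=np.vstack([cv2.resize(a[180:280,380:460],(480,600),interpolation=cv2.INTER_CUBIC)[:600]])
crop2=cv2.resize(a[80:190,230:330],(320,352),interpolation=2)
sc=s["color"];c3=cv2.resize(sc[300:410,240:360],(320,248)[:2],interpolation=2)
cv2.imwrite("pics/c1.png",np.hstack([crop,np.vstack([crop2,c3])])[:,:,::-1])
E
```

```text
tray gray [195 201 188] [135 139 132] [187 193 183] [175 180 169] [86 50 29] [134 137 130]
((421.02496337890625, 218.72659301757812), (42.39729690551758, 60.774837493896484), 1.847610354423523)
[[0.4655, -0.1366, 0.024], [0.601, -0.1425, 0.024], [0.5992, -0.2362, 0.024], [0.4637, -0.2285, 0.024]] [0.135621   0.09366496 0.13577551]
```

View pics/c1.png

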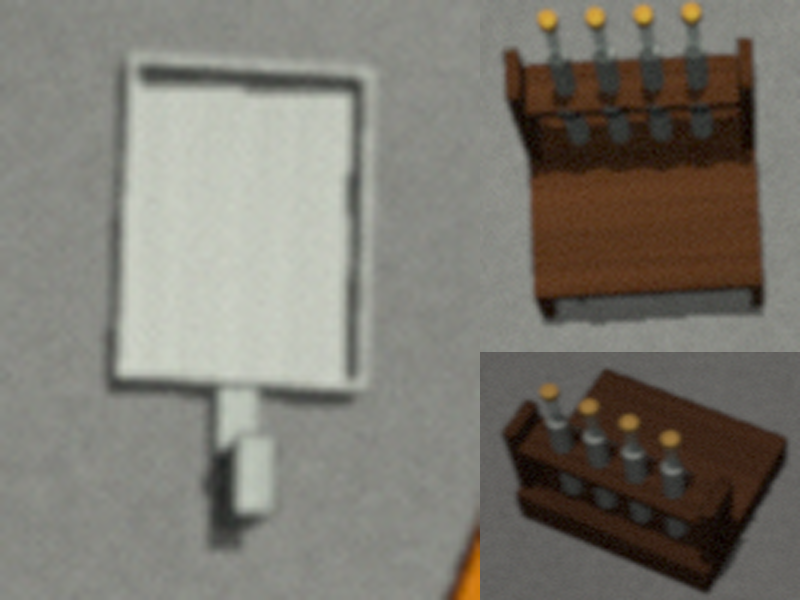

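The crops show the tray clockwise by about 2.5° in the image, with rim corners (128,57), (375,70), (366,388) and (115,378) at 6x. The stand's roof front edge runs from (57,297) to (283,287) in its 3.2x crop. Next I'll fit lines to these edges.

```bash
cat >> h.py <<'E'
def fit(p):
    for _ in range(3):
        l=cv2.fitLine(np.float32(p),cv2.DIST_HUBER,0,.01,.01).ravel();n=np.array([-l[1],l[0]]);e=abs((p-l[2:])@n);p=p[e<max(.6,2*np.median(e))]
    return l
def inter(l,k):
    t=np.linalg.solve(np.c_[l[:2],-k[:2]],k[2:]-l[2:]);return l[2:]+t[0]*l[:2]
def edge(g,th,fixed,rng,axis):  # subpixel first crossing of th walking from outside in
    P=[]
    for f in fixed:
        v=[g[f,i] if axis==0 else g[i,f] for i in rng]
        for j in range(1,len(v)):
            if v[j-1]<th<=v[j]:
                x=rng[j-1]+(rng[j]-rng[j-1])*(th-v[j-1])/(v[j]-v[j-1]);P.append((x,f) if axis==0 else (f,x));break
    return np.array(P)
E
python3 - <<'E'
from h import *
d=np.load("pics/top0.npz");a=d["color"].astype(float)
def box(g,th,rows,cols,L,R,T,B,z):
    l=fit(edge(g,th,rows,L,0));r=fit(edge(g,th,rows,R,0));b=fit(edge(g,th,cols,B,1));t=fit(edge(g,th,cols,T,1)) if T else None
    q=[inter(l,b),inter(r,b)]+([inter(r,t),inter(l,t)] if T else [])
    w=ray(d,np.array(q),z);print(np.round(q,1).tolist(),w.round(4).tolist(),"sizes",np.linalg.norm(np.diff(w,axis=0),axis=1).round(4))
    ang=[]
    for k in [l,r,b]+([t] if T else []):
        e=ray(d,np.array([k[2:]-20*k[:2],k[2:]+20*k[:2]]),z);v=(e[1]-e[0])[:2];ang.append(np.degrees(np.arctan2(v[1],v[0])))
    print("angs",np.round(ang,2));return w
g=a.mean(2)
R=range
w=box(g,165,R(195,238),R(405,438),R(392,412),R(452,432,-1),R(180,200),R(256,236,-1),.024)
c=w[:,:2].mean(0);print("tray c",c)
g2=a[:,:,0]-a[:,:,2]
print("roof vals",g2[160,270:290:5],g2[172:184,282])
box(g2,25,R(140,165),R(255,310),R(238,256),R(328,305,-1),None,R(185,165,-1),.054)
# grip top quad
cc=lambda x,y:(380+x/6-.5+.08,180+y/6-.5+.08)
print("grip top",ray(d,np.array([cc(238,436),cc(275,436),cc(270,514),cc(233,514)]),.060).round(4).tolist())
E
```

```text
[[399.5, 241.60000610351562], [436.3999938964844, 243.89999389648438], [437.6000061035156, 195.8000030517578], [401.5, 194.10000610351562]] [[0.4804, -0.1382, 0.024], [0.4764, -0.2182, 0.024], [0.5837, -0.2234, 0.024], [0.5864, -0.1438, 0.024]] sizes [0.0801 0.1075 0.0797]
angs [ -3.03  -2.79 -92.87 -91.93]
tray c [ 0.53174411 -0.18089446]
roof vals [58. 58. 53. 64.] [6. 3. 2. 3. 4. 1. 3. 0. 3. 3. 5. 6.]
[[246.8000030517578, 172.89999389648438], [318.1000061035156, 168.8000030517578]] [[0.6211, 0.1933, 0.054], [0.6325, 0.0402, 0.054]] sizes [0.1535]
angs [-175.06 -176.08  -85.71]
grip top [[0.4524, -0.1743, 0.06], [0.4526, -0.1873, 0.06], [0.4251, -0.185, 0.06], [0.425, -0.1721, 0.06]]
```

```bash
python3 -m inch '[[0,0,-0.041,-2.8],[0,0,-0.041,-2.8],[0,0,-0.041,-2.8],[0,0,-0.041,-2.8],[0,0,-0.041,-2.8]]' 0.085
python3 -m inch '[[-0.027,-0.028,0,0],[-0.027,-0.028,0,0],[-0.027,-0.028,0,0],[-0.027,-0.028,0,0],[-0.027,-0.028,0,0],[-0.027,-0.028,0,0],[-0.027,-0.028,0,0],[-0.027,-0.028,0,0],[-0.027,-0.028,0,0],[-0.027,-0.028,0,0]]'
python3 -m inch '[[-0.012,-0.035,0,0],[-0.012,-0.035,0,0],[-0.012,-0.035,0,0],[-0.012,-0.035,0,0],[-0.012,-0.035,0,0],[-0.012,-0.035,0,0],[-0.012,-0.035,0,0]]'
cat > st.py <<'E'
from station import bot
import numpy as np,sys
from scipy.spatial.transform import Rotation as Ro
o=bot.get_obs();R=Ro.from_quat(np.roll(o["tool_rot"],-1)).as_matrix()
yaw=np.degrees(np.arctan2(-R[1,0],-R[0,0])) # direction of -tool x
print("t",round(o["t"],2),"pos",o["eef_pos"].round(4),"yaw",yaw.round(2),"tilt",R[:,2].round(3),"F",o["contact_force"].round(2),"T",o["torque"].round(2),"w",round(o["gripper_width"],3),"gf",round(o["grasp_force"],1))
if len(sys.argv)>3:
    t=np.array(list(map(float,sys.argv[1:4])));print("tool shift",(R.T@(t-o["eef_pos"])).round(4))
    if len(sys.argv)>4: print("turn",-(float(sys.argv[4])-yaw).round(2))
E
python3 st.py .439 -.180 .16 -2.9
python3 - <<'E'
from h import *
d=np.load("pics/top0.npz");a=d["color"].astype(float)
cc=lambda x,y:(380+x/6-.42,180+y/6-.42)
w=ray(d,np.array([cc(128,57),cc(375,70),cc(366,388),cc(115,378)]),.024);print(w.round(4).tolist(),w.mean(0),np.linalg.norm(np.diff(w,axis=0),axis=1))
E
```

```text
t: 0.6
eef_pos: [0.1954, 0.6457, 0.4516]
tool_rot: [-0.0, 0.024, 1.0, -0.0]
contact_force: [0.2, 0.3, -0.2]
gripper_width: 0.992
grasp_force: 0.0
t: 1.6
eef_pos: [0.452, 0.3516, 0.45]
tool_rot: [-0.0, 0.025, 1.0, -0.0]
contact_force: [-0.3, 0.7, -0.6]
gripper_width: 0.998
grasp_force: 0.0
t: 2.3
eef_pos: [0.523, 0.1026, 0.45]
tool_rot: [-0.0, 0.025, 1.0, -0.0]
contact_force: [0.3, 1.2, -0.1]
gripper_width: 1.001
grasp_force: 0.0
t 2.3 pos [0.523  0.1026 0.45  ] yaw -2.83 tilt [-0.001 -0.    -1.   ] F [ 0.33  1.2  -0.13] T [ 0.04 -0.   -0.01] w 1.001 gf 0.0
tool shift [ 0.0698 -0.2864  0.2901]
turn 0.07
[[0.5978, -0.1427, 0.024], [0.5942, -0.2336, 0.024], [0.4758, -0.2274, 0.024], [0.4783, -0.1365, 0.024]] [ 0.53652145 -0.18505004  0.024     ] [0.09095937 0.11855406 0.0908547 ]
```

```bash
python3 -m inch '[[0.0087,-0.0358,0.01,0],[0.0087,-0.0358,0.02,0],[0.0087,-0.0358,0.02,0],[0.0087,-0.0358,0.02,0],[0.0087,-0.0358,0.02,0],[0.0087,-0.0358,0.02,0],[0.0087,-0.0358,0.02,0],[0.0087,-0.0358,0.02,0],[0,0,0.04,0],[0,0,0.04,0],[0,0,0.03,0],[0,0,0.03,0]]'
python3 st.py .439 -.180 .040 -2.9
python3 - <<'E'
from station import bot
import cv2
a=[bot.read_camera(n)["color"] for n in("scene","top")]
import numpy as np
cv2.imwrite("pics/b.png",np.hstack([cv2.resize(a[0][160:280,170:300],(390,360)),cv2.resize(a[1][170:290,370:500],(390,360))])[:,:,::-1])
E
```

```text
t: 3.5
eef_pos: [0.4388, -0.1783, 0.1587]
tool_rot: [-0.0, 0.025, 1.0, 0.0]
contact_force: [0.9, 0.7, -0.5]
gripper_width: 0.995
grasp_force: 0.0
t 3.5 pos [ 0.4388 -0.1783  0.1587] yaw -2.85 tilt [-0.001  0.    -1.   ] F [ 0.87  0.67 -0.5 ] T [ 0.03 -0.03  0.03] w 0.995 gf 0.0
tool shift [-0.0004 -0.0017  0.1187]
turn 0.05
```

View pics/b.png

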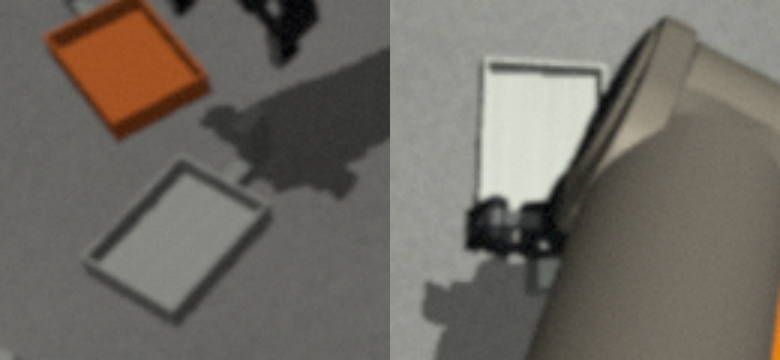

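```bash
python3 -m inch '[[0,-0.0017,0.04,0],[0,0,0.04,0],[0,0,0.03,0],[0,0,0.0087,0],[0,0,0,0]]'
python3 -m inch '[[0,0,0,0],[0,0,0,0],[0,0,0,0],[0,0,0,0],[0,0,0,0],[0,0,0,0],[0,0,0,0],[0,0,0,0]]' 0.0 60
python3 st.py
```

```text
t: 4.1
eef_pos: [0.4394, -0.1801, 0.0419]
tool_rot: [-0.0, 0.025, 1.0, 0.0]
contact_force: [0.5, -0.1, -0.2]
gripper_width: 0.996
grasp_force: 0.0
t: 4.9
eef_pos: [0.4396, -0.1801, 0.0421]
tool_rot: [0.0, 0.025, 1.0, 0.0]
contact_force: [-0.7, 1.8, 7.3]
gripper_width: 0.153
grasp_force: 59.5
t 4.9 pos [ 0.4396 -0.1801  0.0421] yaw -2.86 tilt [ 0.001  0.    -1.   ] F [-0.69  1.8   7.35] T [ 0.17  0.14 -0.12] w 0.153 gf 59.5
```

```bash
python3 -m inch '[[0,0,-0.008,0],[0,0,-0.008,0],[0,0,0,0]]'
python3 -m inch '[[0.0014,0.0294,0,0],[0.0014,0.0294,0,0],[0.0014,0.0294,0,0],[0.0014,0.0294,0,0],[0.0014,0.0294,0,0],[0.0014,0.0294,0,0],[0.0014,0.0294,0,0],[0.0014,0.0294,0,0],[0.0014,0.0294,0,0],[0,0,0,-3.58],[0,0,0,-3.58],[0,0,0,0]]'
python3 st.py .4407 .0847 .042 4.3
python3 - <<'E'
from h import *
from station import bot
s=np.load("pics/scene0.npz");print("roof corners scene",ray(s,np.array([[286.1,308],[354.4,339]]),.054).round(4).tolist())
t=np.load("pics/top0.npz")
r=bot.read_camera("top");a=r["color"];s2=bot.read_camera("scene");b=s2["color"]
np.savez("pics/top2.npz",**r);np.savez("pics/scene2.npz",**s2)
cv2.imwrite("pics/d.png",np.hstack([cv2.resize(a[120:280,230:350],(450,600),interpolation=2),cv2.resize(b[260:400,240:360],(350,600),interpolation=2)[:600]])[:,:,::-1])
E
```

```text
t: 5.2
eef_pos: [0.4398, -0.1803, 0.0586]
tool_rot: [0.001, 0.025, 1.0, -0.0]
contact_force: [0.0, -1.3, -2.7]
gripper_width: 0.156
grasp_force: 58.6
t: 6.4
eef_pos: [0.4397, 0.0852, 0.0576]
tool_rot: [-0.0, -0.038, 0.999, 0.0]
contact_force: [-0.3, 0.4, -1.5]
gripper_width: 0.153
grasp_force: 59.0
t 6.4 pos [0.4397 0.0852 0.0576] yaw 4.4 tilt [-0.  0. -1.] F [-0.29  0.44 -1.51] T [ 0.    0.14 -0.01] w 0.153 gf 59.0
tool shift [-0.001  -0.0005  0.0156]
turn 0.1
roof corners scene [[0.6368, 0.0439, 0.054], [0.6257, 0.1971, 0.054]]
```

View pics/d.png

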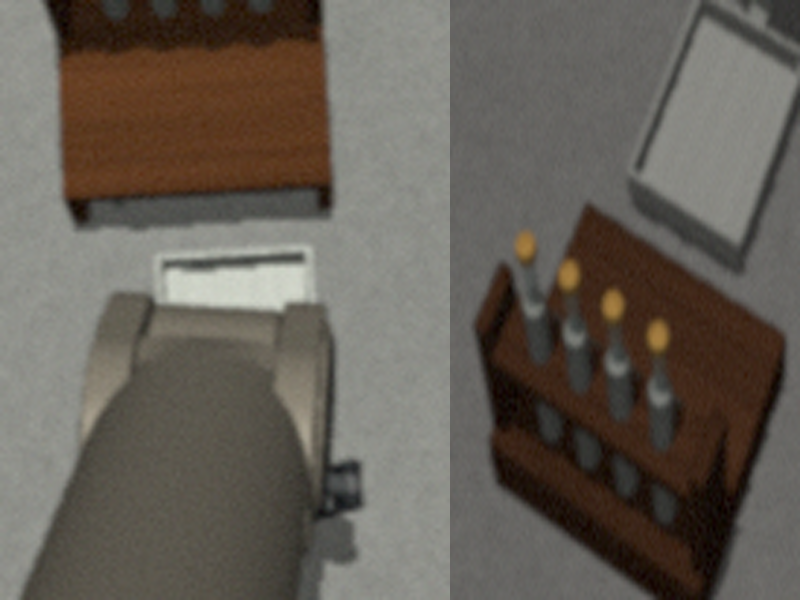

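Top crop: the mouth edge runs (70,195)–(330,190) and the tray nose rim (155,256)–(311,249), so the tray is ahead of the mouth and to its right, as planned. The scene crop shows the nose rim at about (632,178)–(742,242).

```bash
python3 - <<'E'
from h import *
t=np.load("pics/top2.npz");s=np.load("pics/scene2.npz")
c=lambda x,y:(230+x/3.75-.4,120+y/3.75-.4)
e=lambda x,y:(240+(x-450)/2.917-.4,260+y/4.286-.4)
for n,w in (("top",ray(t,np.array([c(155,256),c(311,249)]),.040)),("scene",ray(s,np.array([e(632,178),e(742,242)]),.040)),("roof top",ray(t,np.array([c(67,199),c(331,188)]),.054)),("roof sc",ray(s,np.array([e(588,205),e(784,338)]),.054))):
    v=w[1]-w[0];v*=-np.sign(v[1]);print(n,w.round(4).tolist(),w.mean(0).round(4),np.linalg.norm(v),"yaw",np.degrees(np.arctan2(v[1],v[0]))+90)
E
```

```text
top [[0.5923, 0.1419, 0.04], [0.5978, 0.0518, 0.04]] [0.595  0.0968 0.04  ] 0.09022482582689018 yaw 3.466567727905428
scene [[0.6008, 0.0592, 0.04], [0.5907, 0.1442, 0.04]] [0.5958 0.1017 0.04  ] 0.08564297675280662 yaw 6.74558407557511
roof top [[0.6216, 0.1919, 0.054], [0.6304, 0.0406, 0.054]] [0.626  0.1162 0.054 ] 0.15153580558906327 yaw 3.3166232778715283
roof sc [[0.6349, 0.0446, 0.054], [0.625, 0.196, 0.054]] [0.6299 0.1203 0.054 ] 0.15169528317622857 yaw 3.7463562937568895
```

```bash
python3 -m inch '[[0,0,0.008,0.2],[0,0,0.007,0],[0,0,0,0]]'; python3 st.py
python3 -m inch '[[-0.008,0,0,0],[-0.008,0,0,0],[-0.008,0,0,0],[-0.005,0,0,0],[-0.005,0,0,0],[-0.004,0,0,0],[-0.004,0,0,0],[0,0,0,0]]';python3 st.py
```

```text
t: 6.8
eef_pos: [0.4395, 0.0846, 0.0418]
tool_rot: [-0.001, -0.035, 0.999, -0.0]
contact_force: [0.4, -0.3, -3.1]
gripper_width: 0.156
grasp_force: 59.6
t 6.8 pos [0.4395 0.0846 0.0418] yaw 4.06 tilt [-0.001 -0.    -1.   ] F [ 0.39 -0.28 -3.13] T [0.02 0.13 0.03] w 0.156 gf 59.6
t: 7.6
eef_pos: [0.483, 0.088, 0.0424]
tool_rot: [0.001, -0.036, 0.999, -0.0]
contact_force: [-0.4, -0.1, -1.7]
gripper_width: 0.152
grasp_force: 60.5
t 7.6 pos [0.483  0.088  0.0424] yaw 4.12 tilt [ 0.001 -0.    -1.   ] F [-0.38 -0.05 -1.7 ] T [0.04 0.11 0.01] w 0.152 gf 60.5
```

```bash
python3 -m inch '[[-0.004,0,0.0005,0],[-0.004,0,0,0],[-0.004,0,0,0],[-0.004,0,0,0],[-0.004,0,0,0],[-0.004,0,0,0],[0,0,0,0]]';python3 st.py
python3 -m inch '[[0,0.001,0,0],[0,0.001,0,0],[0,0.001,0,0],[0,0,0,0]]';python3 st.py
```

```text
t: 8.3
eef_pos: [0.5064, 0.0896, 0.0422]
tool_rot: [0.0, -0.036, 0.999, 0.0]
contact_force: [0.5, 0.8, -2.2]
gripper_width: 0.155
grasp_force: 60.5
t 8.3 pos [0.5064 0.0896 0.0422] yaw 4.13 tilt [ 0.001  0.    -1.   ] F [ 0.51  0.82 -2.2 ] T [-0.03  0.12 -0.02] w 0.155 gf 60.5
t: 8.7
eef_pos: [0.5052, 0.0928, 0.0421]
tool_rot: [-0.0, -0.036, 0.999, 0.0]
contact_force: [0.4, 0.8, -2.0]
gripper_width: 0.149
grasp_force: 60.5
t 8.7 pos [0.5052 0.0928 0.0421] yaw 4.15 tilt [-0.  0. -1.] F [ 0.36  0.77 -1.96] T [ 0.02  0.1  -0.01] w 0.149 gf 60.5
```

```bash
cat > chk.py <<'E'
import sys
from station import bot
o=bot.get_obs();print(round(o["t"],1),o["eef_pos"].round(4),"F",o["contact_force"].round(1),"Tz",o["torque"].round(3))
sys.exit(bool(abs(o["torque"][2])>.15 or abs(o["contact_force"][1])>3))
E
python3 -m inch '[[0,0,0.0007,0],[0,0,0,0]]' 0 30 >/dev/null; python3 chk.py
python3 -m inch '[[0,0.0008,0,0],[0,0.0008,0,0]]' >/dev/null; python3 chk.py &&
python3 -m inch '[[0,0.0008,0,0],[0,0.0008,0,0]]' >/dev/null && python3 chk.py &&
python3 -m inch '[[0,0.0008,0,0],[0,0.0008,0,0]]' >/dev/null && python3 chk.py &&
python3 -m inch '[[0,0.0008,0,0],[0,0.0008,0,0]]' >/dev/null && python3 chk.py &&
python3 -m inch '[[0,0.0008,0,0],[0,0.0008,0,0]]' >/dev/null && python3 chk.py &&
python3 -m inch '[[0,0.0008,0,0],[0,0.0008,0,0]]' >/dev/null && python3 chk.py
```

```text
8.9 [0.5054 0.0925 0.0413] F [ 1.   0.6 -2.5] Tz [-0.064  0.078  0.003]
9.1 [0.5053 0.0942 0.0414] F [ 0.2 -0.1 -1.9] Tz [-0.021  0.15  -0.018]
9.3 [0.5052 0.0959 0.0414] F [ 0.2  0.5 -1.3] Tz [-0.048  0.152  0.037]
9.5 [0.5051 0.0974 0.0414] F [-0.7 -0.7 -1.1] Tz [0.006 0.155 0.035]
9.7 [0.505  0.099  0.0414] F [-0.3  0.3 -2.2] Tz [-0.051  0.137 -0.023]
9.9 [0.5048 0.1006 0.0414] F [-0.2 -0.7 -1.6] Tz [-0.043  0.057 -0.029]
10.1 [0.5047 0.1022 0.0414] F [-0.   0.6 -1.7] Tz [ 0.038  0.141 -0.04 ]
```

```bash

python3 -m inch '[[0,0.0008,0.0005,0],[0,0.0008,0.0005,0]]' >/dev/null; python3 chk.py &&
python3 -m inch '[[0,0.0008,0.0005,0],[0,0.0008,0.0005,0]]' >/dev/null && python3 chk.py &&
python3 -m inch '[[0,0.0008,0,0],[0,0.0008,0,0]]' >/dev/null && python3 chk.py &&
python3 -m inch '[[0,0.0008,0,0],[0,0.0008,0,0]]' >/dev/null && python3 chk.py &&
python3 -m inch '[[0,0.0008,0,0],[0,0.0008,0,0]]' >/dev/null && python3 chk.py &&
python3 -m inch '[[0,0.0008,0,0],[0,0.0008,0,0]]' >/dev/null && python3 chk.py
```

```text
10.3 [0.5046 0.1037 0.0404] F [-2.2 -3.6  4.5] Tz [-0.661  0.39  -0.068]
```

```bash

python3 -m inch '[[0,0,-0.0006,0],[0,0,0,0]]' >/dev/null; python3 chk.py &&
python3 -m inch '[[0,0.0008,0,0],[0,0,0,0]]' >/dev/null && python3 chk.py &&
python3 -m inch '[[0,0.0008,0,0],[0,0,0,0]]' >/dev/null && python3 chk.py
```

```text
10.5 [0.5047 0.1038 0.041 ] F [ 0.1 -0.2 -2.1] Tz [-0.007  0.125  0.006]
10.7 [0.5045 0.1048 0.041 ] F [-0.5  0.2 -1.8] Tz [0.007 0.107 0.012]
10.9 [0.5045 0.1055 0.041 ] F [ 0.   1.1 -1.6] Tz [0.016 0.166 0.079]
```

```bash

python3 -m inch '[[0,0.0007,0,0],[0,0.0007,0,0]]' >/dev/null; python3 chk.py &&
python3 -m inch '[[0,0.0007,0,0],[0,0.0007,0,0]]' >/dev/null && python3 chk.py &&
python3 -m inch '[[0,0.0007,0,0],[0,0.0007,0,0]]' >/dev/null && python3 chk.py &&
python3 -m inch '[[0,0.0007,0,0],[0,0.0007,0,0]]' >/dev/null && python3 chk.py &&
python3 -m inch '[[0,0.0007,0,0],[0,0.0007,0,0]]' >/dev/null && python3 chk.py &&
python3 -m inch '[[0,0.0007,0,0],[0,0.0007,0,0]]' >/dev/null && python3 chk.py
```

```text
11.1 [0.5044 0.1068 0.041 ] F [ 0.6 -0.2 -2.2] Tz [-0.045  0.132 -0.005]
11.3 [0.5043 0.1082 0.041 ] F [ 0.1  0.3 -2.4] Tz [-0.024  0.151 -0.027]
11.5 [0.5042 0.1096 0.041 ] F [-0.3 -0.4 -2.6] Tz [-0.005  0.116  0.035]
11.7 [0.504  0.1105 0.041 ] F [-0.1 -1.6 -1.2] Tz [-0.424  0.194 -0.268]
```

```bash

python3 -m inch '[[0,0,0,0],[0,0,0,0]]' >/dev/null; python3 chk.py ; python3 st.py
python3 -m inch '[[0,0.0004,0,0],[0,0,0,0],[0,0,0,0],[0,0,0,0]]' >/dev/null; python3 chk.py;python3 st.py
```

```text
11.9 [0.504  0.1105 0.041 ] F [-1.1 -1.3 -1.9] Tz [-0.448  0.256 -0.271]
t 11.9 pos [0.504  0.1105 0.041 ] yaw 4.09 tilt [-0. -0. -1.] F [-1.07 -1.3  -1.94] T [-0.45  0.26 -0.27] w 0.156 gf 60.6
12.3 [0.5038 0.1109 0.0409] F [-0.9 -4.2 -0.7] Tz [-0.806  0.388 -0.409]
t 12.3 pos [0.5038 0.1109 0.0409] yaw 4.09 tilt [-0. -0. -1.] F [-0.88 -4.16 -0.74] T [-0.81  0.39 -0.41] w 0.16 gf 60.7
```

```bash
sed -i 's/>.15 or .*/>.3 or np.hypot(*o["contact_force"][:2])>4))/; s/^import sys/import sys,numpy as np/' chk.py
python3 -m inch '[[0,-0.001,0,0],[0,-0.001,0,0],[0,0,0,0]]' >/dev/null; python3 chk.py &&
python3 -m inch '[[-0.003,0,0,0],[-0.003,0,0,0],[-0.003,0,0,0],[-0.003,0,0,0],[-0.002,0,0,0]]' >/dev/null && python3 chk.py &&
python3 -m inch '[[-0.001,0,0,0],[-0.001,0,0,0]]' >/dev/null && python3 chk.py &&
python3 -m inch '[[-0.001,0,0,0],[-0.001,0,0,0]]' >/dev/null && python3 chk.py &&
python3 -m inch '[[-0.001,0,0,0],[-0.001,0,0,0]]' >/dev/null && python3 chk.py &&
python3 -m inch '[[-0.001,0,0,0],[-0.001,0,0,0]]' >/dev/null && python3 chk.py &&
python3 -m inch '[[-0.001,0,0,0],[-0.001,0,0,0]]' >/dev/null && python3 chk.py &&
python3 -m inch '[[-0.001,0,0,0],[-0.001,0,0,0]]' >/dev/null && python3 chk.py &&
python3 -m inch '[[-0.001,0,0,0],[-0.001,0,0,0]]' >/dev/null && python3 chk.py &&
python3 -m inch '[[-0.001,0,0,0],[-0.001,0,0,0]]' >/dev/null && python3 chk.py &&
python3 -m inch '[[-0.001,0,0,0],[-0.001,0,0,0]]' >/dev/null && python3 chk.py
```

```text
12.6 [0.5045 0.11   0.0411] F [ 0.2 -0.5 -1.7] Tz [-0.189  0.251 -0.109]
13.1 [0.5188 0.1106 0.041 ] F [ 0.4 -0.7 -1.9] Tz [-0.042  0.13   0.031]
13.3 [0.5202 0.1105 0.041 ] F [-1.  -0.2 -2.2] Tz [0.026 0.12  0.024]
13.5 [0.5222 0.1106 0.041 ] F [ 0.5 -0.  -1.2] Tz [ 0.034  0.089 -0.077]
13.7 [0.5242 0.1108 0.041 ] F [-0.5 -0.4 -3.4] Tz [-0.037  0.127 -0.024]
13.9 [0.5262 0.1109 0.041 ] F [-0.  -0.2 -2.5] Tz [ 0.041  0.098 -0.072]
14.1 [0.5283 0.111  0.041 ] F [-0.1 -0.1 -1.3] Tz [-0.017  0.135 -0.005]
14.3 [0.5302 0.1112 0.041 ] F [-0.   0.5 -1.3] Tz [-0.008  0.12  -0.039]
14.5 [0.5322 0.1113 0.041 ] F [ 0.7  0.6 -2.2] Tz [0.001 0.142 0.018]
14.7 [0.5342 0.1115 0.041 ] F [-0.2 -0.1 -1.7] Tz [-0.032  0.149  0.016]
14.9 [0.5362 0.1116 0.041 ] F [ 0.2 -0.5 -1.8] Tz [-0.01   0.081 -0.02 ]
```

```bash

python3 -m inch '[[-0.001,0,0,0],[-0.001,0,0,0]]' >/dev/null; python3 chk.py &&
python3 -m inch '[[-0.001,0,0,0],[-0.001,0,0,0]]' >/dev/null && python3 chk.py &&
python3 -m inch '[[-0.001,0,0,0],[-0.001,0,0,0]]' >/dev/null && python3 chk.py &&
python3 -m inch '[[-0.002,0,0,0],[-0.002,0,0,0]]' >/dev/null && python3 chk.py &&
python3 -m inch '[[-0.002,0,0,0],[-0.002,0,0,0]]' >/dev/null && python3 chk.py &&
python3 -m inch '[[-0.002,0,0,0],[-0.002,0,0,0]]' >/dev/null && python3 chk.py &&
python3 -m inch '[[-0.002,0,0,0],[-0.002,0,0,0]]' >/dev/null && python3 chk.py &&
python3 -m inch '[[-0.002,0,0,0],[-0.002,0,0,0]]' >/dev/null && python3 chk.py &&
python3 -m inch '[[-0.002,0,0,0],[-0.002,0,0,0]]' >/dev/null && python3 chk.py &&
python3 -m inch '[[-0.002,0,0,0],[-0.002,0,0,0]]' >/dev/null && python3 chk.py
```

```text
15.1 [0.5382 0.1118 0.041 ] F [ 0.2  0.4 -2.4] Tz [ 0.008  0.169 -0.003]
15.3 [0.5402 0.1119 0.041 ] F [-0.2  0.4 -1.7] Tz [-0.051  0.121 -0.022]
15.5 [0.5422 0.1121 0.041 ] F [-0.1 -0.2 -3. ] Tz [-0.045  0.117  0.023]
15.7 [0.5463 0.1123 0.041 ] F [-0.6  0.7 -2.3] Tz [ 0.019  0.184 -0.026]
15.9 [0.5503 0.1127 0.041 ] F [-1.2 -0.4 -1.3] Tz [-0.012  0.124 -0.01 ]
16.1 [0.5543 0.1129 0.041 ] F [ 0.4 -0.1 -2. ] Tz [-0.018  0.115 -0.006]
16.3 [0.5582 0.1132 0.041 ] F [-0.9  0.1 -2.2] Tz [-0.062  0.029  0.052]
16.5 [0.5622 0.1135 0.041 ] F [-0.4  0.2 -1.4] Tz [0.013 0.112 0.003]
16.7 [0.5662 0.1138 0.041 ] F [ 0.6  0.1 -2.9] Tz [-0.014  0.176 -0.006]
16.9 [0.5702 0.1141 0.041 ] F [ 0.4  0.4 -1.7] Tz [0.003 0.144 0.032]
```

```bash

python3 -m inch '[[-0.002,0,0,0],[-0.002,0,0,0]]' >/dev/null; python3 chk.py &&
python3 -m inch '[[-0.002,0,0,0],[-0.002,0,0,0]]' >/dev/null && python3 chk.py &&
python3 -m inch '[[-0.002,0,0,0],[-0.002,0,0,0]]' >/dev/null && python3 chk.py &&
python3 -m inch '[[-0.001,0,0,0],[-0.0005,0,0,0]]' >/dev/null && python3 chk.py &&
python3 -m inch '[[-0.0005,0,0,0],[-0.0005,0,0,0]]' >/dev/null && python3 chk.py &&
python3 -m inch '[[-0.0005,0,0,0],[-0.0005,0,0,0]]' >/dev/null && python3 chk.py &&
python3 -m inch '[[-0.0005,0,0,0],[-0.0005,0,0,0]]' >/dev/null && python3 chk.py &&
python3 -m inch '[[-0.0005,0,0,0],[-0.0005,0,0,0]]' >/dev/null && python3 chk.py &&
python3 -m inch '[[-0.0005,0,0,0],[-0.0005,0,0,0]]' >/dev/null && python3 chk.py &&
python3 -m inch '[[-0.0005,0,0,0],[-0.0005,0,0,0]]' >/dev/null && python3 chk.py &&
python3 -m inch '[[-0.0005,0,0,0],[-0.0005,0,0,0]]' >/dev/null && python3 chk.py &&
python3 -m inch '[[-0.0005,0,0,0],[-0.0005,0,0,0]]' >/dev/null && python3 chk.py
```

```text
17.1 [0.5742 0.1143 0.041 ] F [-0.2  0.  -1.6] Tz [-0.031  0.191 -0.04 ]
17.3 [0.5782 0.1147 0.041 ] F [ 0.6 -0.5 -2.1] Tz [0.063 0.079 0.002]
17.5 [0.5822 0.115  0.041 ] F [-0.5 -0.1 -2. ] Tz [-0.035  0.124  0.044]
17.7 [0.5836 0.115  0.041 ] F [-0.8  0.6 -2.2] Tz [-0.002  0.15  -0.078]
17.9 [0.5845 0.1151 0.041 ] F [ 0.6  0.6 -0.8] Tz [-0.038  0.129  0.037]
18.1 [0.5855 0.1152 0.041 ] F [ 0.9 -0.2 -2.3] Tz [ 0.011  0.12  -0.007]
18.3 [0.5865 0.1153 0.041 ] F [ 1.8 -0.2 -2.3] Tz [-0.067  0.16   0.009]
18.5 [0.5876 0.1154 0.041 ] F [-0.6 -0.1 -2.2] Tz [-0.049  0.085  0.065]
18.7 [0.5886 0.1154 0.041 ] F [-0.4 -0.6 -2.3] Tz [-0.01   0.115  0.015]
18.9 [0.5896 0.1155 0.041 ] F [-0.  -0.4 -2.9] Tz [0.004 0.115 0.026]
19.1 [0.5896 0.1156 0.0408] F [-4.9  0.2  0.6] Tz [-0.097  0.812 -0.06 ]
```

```bash

python3 -m inch '[[-0.0003,0,0.0003,0],[0,0,0,0],[0,0,0,0]]'; python3 chk.py
python3 -m inch '[[0,0,0,0],[0,0,0,0],[0,0,0,0],[0,0,0,0],[0,0,0,0],[0,0,0,0],[0,0,0,0]]' 0.05; python3 st.py
python3 - <<'E'
from station import bot
import cv2,numpy as np
a=[bot.read_camera(n)["color"] for n in("scene","top")]
cv2.imwrite("pics/e.png",np.hstack([cv2.resize(a[0][260:400,240:380],(400,400),interpolation=2),cv2.resize(a[1][110:250,220:360],(400,400),interpolation=2)])[:,:,::-1])
E
```

```text
t: 19.4
eef_pos: [0.5897, 0.1156, 0.0405]
tool_rot: [-0.001, -0.036, 0.999, 0.0]
contact_force: [-4.6, -0.1, 2.2]
gripper_width: 0.153
grasp_force: 61.2
19.4 [0.5897 0.1156 0.0405] F [-4.6 -0.1  2.2] Tz [ 0.054  0.939 -0.066]
t: 20.1
eef_pos: [0.5909, 0.1156, 0.0407]
tool_rot: [0.0, -0.036, 0.999, 0.0]
contact_force: [-0.1, -0.1, 0.1]
gripper_width: 0.586
grasp_force: 0.0
t 20.1 pos [0.5909 0.1156 0.0407] yaw 4.12 tilt [ 0.  0. -1.] F [-0.06 -0.06  0.06] T [-0.01 -0.01  0.  ] w 0.586 gf 0.0
```

View pics/e.png

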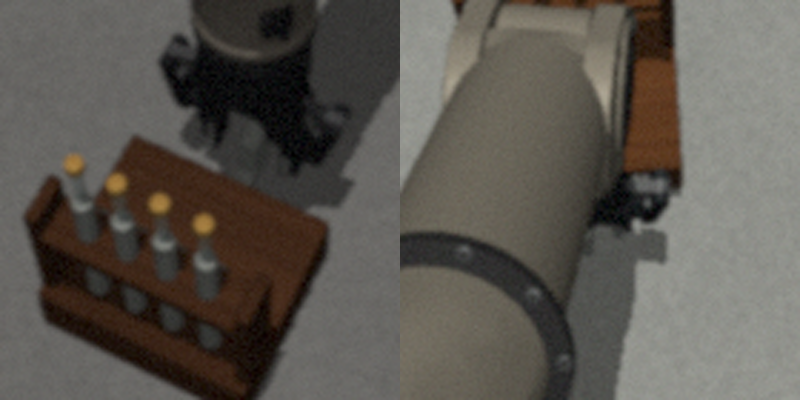

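The gripper is open with the plate between the fingers, and nothing is in contact. The pan is no longer visible outside the mouth. I'll retreat and check the front face.

```bash

python3 -m inch '[[0,0,-0.01,0],[0,0,-0.03,0],[0,0,-0.04,0],[0,0,-0.04,0],[0,0,-0.04,0],[0,0,-0.04,0],[0,-0.02,-0.03,0],[0,-0.04,-0.02,0],[0,-0.04,-0.02,0],[0,-0.045,0,0],[0,-0.045,0,0],[0,-0.045,0,0]]'
python3 - <<'E'
from station import bot
from h import *
r=[bot.read_camera(n) for n in("scene","top")];a=[x["color"] for x in r]
np.savez("pics/top3.npz",**r[1])
cv2.imwrite("pics/f.png",np.hstack([cv2.resize(a[0][270:390,250:370],(300,300),interpolation=2),np.zeros((300,0,3),np.uint8)])[:,:,::-1])
cv2.imwrite("pics/g.png",cv2.convertScaleAbs(cv2.resize(a[1][130:210,235:335],(800,600)[:1]+(640-40,),interpolation=2)[:,:,::-1],alpha=1.4))
E
```

```text
t: 21.4
eef_pos: [0.6074, -0.1206, 0.3118]
tool_rot: [0.001, -0.036, 0.999, 0.0]
contact_force: [0.9, 0.6, -0.5]
gripper_width: 0.589
grasp_force: 0.0
```

View pics/g.png

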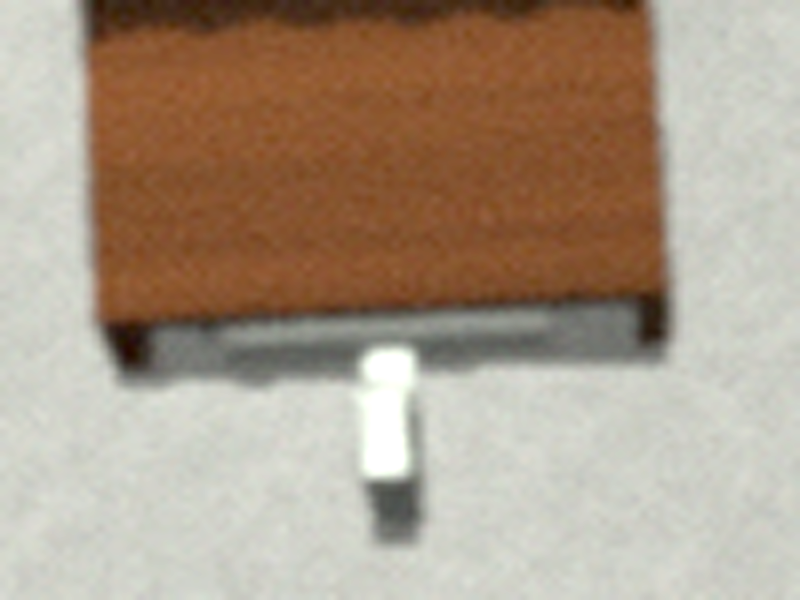

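```bash
python3 - <<'E'
from h import *
t=np.load("pics/top3.npz")
f=lambda x,y:(235+x/8-.45,130+y/7.5-.45)
g=ray(t,np.array([f(386,431)]),.06)[0];e=ray(t,np.array([f(100,322),f(664,290)]),.054);M=e.mean(0)
y=np.radians(4.2);ex=np.array([np.cos(y),np.sin(y)]);ey=np.array([-ex[1],ex[0]])
print(g.round(4),e.round(4).tolist(),"rel stand",((g-M)[:2]@ex).round(4),((g-M)[:2]@ey).round(4))
# feet
k=ray(t,np.array([f(135,376),f(655,352),f(230,366),f(520,352)]),0);print(((k-M)[:,:2]@ex).round(4))
E
```

```text
[0.5893 0.1148 0.06  ] [[0.622, 0.1928, 0.054], [0.6338, 0.0413, 0.054]] rel stand -0.0387 0.0005
[-0.0014 -0.0026  0.0001 -0.0003]
```

```bash
python3 -c "
from station import bot
print(bot.hand_in())"
```

```text
the job is handed in; nothing more can be done
None
```

I slid the tray home against the back of the bay, let go of it and handed the job in at about 21 s. On the way the tray rested on the left wall at about 4 N with the nose about 35 mm in, and met the back wall at about 5 N. The final picture puts its front face flush with the mouth to within about 1 mm, and the gripper never went near the plumb bob, the level or the ruler case.

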